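# Draw back the firm spring pusher and hold it on its mark

## Task

Two display lanes each have a spring pusher with a black upright grip, pressing a boxed toy to the far end; one spring is firm, the other is tired, and only feel tells them apart: give a pusher a short tug of no more than 3 cm and let it slide home again. Then draw the pusher with the firm spring out towards you until its blue pointer lies over the orange clip on that lane's wall and keep it there for restocking, finishing while you still hold it, with the other pusher home. Do not pull the tired spring further than that short tug, and leave everything else on the table where it stands.

Things in the scene. Friction and masses are not known exactly. Their poses are not given: they have to be found in the camera images.
- grip_a (a point): Middle of the upper part of pusher a's upright black post, the grip: 14 mm along x, 30 along y; point 96 above the table, top 115. Free all round down to 70 above the table, where a grey plate (6 thick, 70 wide) has its top, 29 to 35 to +x of this point. x axis: along the lane towards home, away from the robot; the pusher is drawn out along -x.
- pointer_a (a point): Point on the blue pointer of pusher a, a bar 4 mm wide along x that sticks out over the lane's left (+y) wall, 44 above the table. It moves with the pusher, level with grip_a along the lane and 55 to its +y side, in the lane's axes.
- mark_a (a point): The mark of lane a: middle of the top of the orange clip on its left (+y) wall, 12 mm wide along x, 40 above the table; sticks out to 75 from the lane's middle line. Lane axes. Fixed; 50 to 95 towards the robot from the pointer's home.
- pusher_a (a joint): How far this pusher is drawn out, in m: 0 (give or take 1 mm) home, 0.13 end of travel. A spring pulls it home. The firm spring takes about 5 N to start, 10 N at 60 mm and 12 N at 95 mm; the tired one 1 to 2 N over a short tug. They look alike, and either lane may have the firm one. Friction and drag add 0.3 to 0.6 N when drawn at 30 mm/s.
- lane_a: Display lane a: grey tray fixed to the table, 300 mm along x, 90 along y, with clear walls up to 39 high, open at the robot's end. Origin: centre of the underside, on the table; x runs away from the robot along the lane. At home the grip is 61 to +x of the origin.
- grip_b (a point): Middle of the upper part of pusher b's upright black post, the grip: 14 mm along x, 30 along y; point 96 above the table, top 115. Free all round down to 70 above the table, where a grey plate (6 thick, 70 wide) has its top, 29 to 35 to +x of this point. x axis: along the lane towards home, away from the robot; the pusher is drawn out along -x.
- pointer_b (a point): Point on the blue pointer of pusher b, a bar 4 mm wide along x that sticks out over the lane's left (+y) wall, 44 above the table. It moves with the pusher, level with grip_b along the lane and 55 to its +y side, in the lane's axes.
- mark_b (a point): The mark of lane b: middle of the top of the orange clip on its left (+y) wall, 12 mm wide along x, 40 above the table; sticks out to 75 from the lane's middle line. Lane axes. Fixed; 50 to 95 towards the robot from the pointer's home.
- pusher_b (a joint): How far this pusher is drawn out, in m: 0 (give or take 1 mm) home, 0.13 end of travel. A spring pulls it home. The firm spring takes about 5 N to start, 10 N at 60 mm and 12 N at 95 mm; the tired one 1 to 2 N over a short tug. They look alike, and either lane may have the firm one. Friction and drag add 0.3 to 0.6 N when drawn at 30 mm/s.
- lane_b: Display lane b: grey tray fixed to the table, 300 mm along x, 90 along y, with clear walls up to 39 high, open at the robot's end. Origin: centre of the underside, on the table; x runs away from the robot along the lane. At home the grip is 61 to +x of the origin.
- toybox_orange: orange cardboard toy box 65 x 65 x 90 high, with a white band (mm); a bystander that stays where it is. Origin: centre of its underside.
- toybox_green: green cardboard toy box 65 x 65 x 90 high, with a white band (mm); a bystander that stays where it is. Origin: centre of its underside.
- figure_red: red vinyl figure with round ears, 95 high, 46 wide (mm); a bystander that stays where it is. Origin: centre of its underside.
- figure_blue: blue vinyl figure with round yellow ears, 95 high, 46 wide (mm); a bystander that stays where it is. Origin: centre of its underside.
- tape_roll: roll of tape lying flat, 90 across, 24 high (mm); a bystander that stays where it is. Origin: centre of its underside.
- mug: white mug, 80 across, 90 high (mm); a bystander that stays where it is. Origin: centre of its underside.
- box_a: Yellow boxed figure standing in lane a, between its pusher's plate and the lane's far end, 50 mm along the lane, 66 wide, 64 high (top 72 above the table). The pusher at home presses it against the end lip with its spring. It stays where it is. Origin: centre of its underside.
- box_b: Yellow boxed figure standing in lane b, between its pusher's plate and the lane's far end, 50 mm along the lane, 66 wide, 64 high (top 72 above the table). The pusher at home presses it against the end lip with its spring. It stays where it is. Origin: centre of its underside.
Things that resemble listed ones, but are neither listed nor needed, are in the scene too. What is shaped like the box_a but purple is not meant.

How it is judged:
At the end, for the whole second after the job is handed in: The firm-sprung pusher is held still by the fingers (over 2 N), its pointer's middle within 8 mm of the clip's middle along the lane (still on the clip), no loose thing pressing on it; the other is home within 6 mm, pressing its box with under 3 N, as only the tired spring does (((x of pointer_a in the frame of mark_a between -0.008 and 0.008 m and velocity of joint pusher_a between -0.01 and 0.01 m/s and contact force between the fingers and pusher_a above 2 N and value of joint pusher_b below 0.006 m and contact force between pusher_b and box_b below 3 N and contact force between pusher_a and toybox_orange below 0.3 N and contact force between pusher_a and toybox_green below 0.3 N and contact force between pusher_a and figure_red below 0.3 N and contact force between pusher_a and figure_blue below 0.3 N and contact force between pusher_a and tape_roll below 0.3 N and contact force between pusher_a and mug below 0.3 N and contact force between pusher_a and box_a below 0.3 N and contact force between pusher_a and box_b below 0.3 N) or (x of pointer_b in the frame of mark_b between -0.008 and 0.008 m and velocity of joint pusher_b between -0.01 and 0.01 m/s and contact force between the fingers and pusher_b above 2 N and value of joint pusher_a below 0.006 m and contact force between pusher_a and box_a below 3 N and contact force between pusher_b and toybox_orange below 0.3 N and contact force between pusher_b and toybox_green below 0.3 N and contact force between pusher_b and figure_red below 0.3 N and contact force between pusher_b and figure_blue below 0.3 N and contact force between pusher_b and tape_roll below 0.3 N and contact force between pusher_b and mug below 0.3 N and contact force between pusher_b and box_a below 0.3 N and contact force between pusher_b and box_b below 0.3 N))); the arm keeps its last pose, push and grip.
It fails at once if the tired pusher is drawn out more than 40 mm (known by the other one pressing its box firmly) ((value of joint pusher_a above 0.04 m and contact force between pusher_b and box_b above 3 N) or (value of joint pusher_b above 0.04 m and contact force between pusher_a and box_a above 3 N)).
It fails at once if a bystander or a boxed figure in a lane is shifted by more than 25 mm or tipped (distance of any of toybox_orange, toybox_green, figure_red, figure_blue, tape_roll, mug, box_a, box_b from where it was at the start of the episode above 0.025 m or angle between any of toybox_orange, toybox_green, figure_red, figure_blue, tape_roll, mug, box_a, box_b's own z axis and vertical above 0.5 rad).
It also fails if it takes over 51 s, if anything falls off the work surface, if the arm or the gripper's body presses on something with over 40 N, if the wrist force passes 120 N, or if a joint passes its speed limit or range.

## Robot

A 6-joint arm with a two-finger parallel gripper is mounted at the origin on the work surface. World frame = base frame: x ahead of the robot, y to its left, z up, the work surface at z = 0. Lengths are in m, angles in rad, forces in N, time in s.
With the tool pointing down it reaches from about 0.325 to 0.85 m from the base axis. Payload 4.4 kg.
Tool frame: the origin (TCP) lies between the finger pads; the fingertips stand 11 mm ahead of it and the grasp point (between the pads) lies 8 mm behind it; z points along the fingers, y is the line along which they close (so a half turn about z gives the same grasp; the last joint's range is limited). The gripper opens to 94 mm and grips with 3 to 60 N. Pads are 16 mm wide; open, the fingers measure 119 mm over their backs; the gripper's body (75 mm by 177 mm) begins 78 mm behind the grasp point.
Start: joints at [-1.407, 0.207, 1.542, -0, 1.393, -0.15], TCP at [0.177, -0.547, 0.216] pointing down, gripper open.
Joint ranges: [-2.73, 2.73], [-0.86, 2.22], [0.23, 2.46], [-1.11, 4.25], [0.08, 2.63], [-2.82, 2.82]. Speed limits (rad/s): [2.79, 2.79, 3.14, 3.14, 3.14, 3.14].

## Interface

Orientations are given as [roll, pitch, yaw] about the fixed x, y, z axes, in that order (R = Rz(yaw) Ry(pitch) Rx(roll)).
In Python, from station import r gives the robot as it stands.
- The arm moves only by the shell command python3 -m crank 'ROWS' [FORCE]. ROWS is JSON, one flat list of numbers, 7 for each row, row after row: the closure, from 0 (fully open) to 1 (shut), then the shift along the tool's x, y, z in mm, then the turn, a rotation vector about the tool's x, y, z in degrees. In form: [hand, x, y, z, wx, wy, wz, hand, x, y, z, wx, wy, wz, ...]. A call has 1 to 10 rows; each row is the pose to reach, as a shift and turn from the pose commanded when the call began, along the tool's axes at that moment; what a row does not reach only later rows make up. A row lasts 1/10 s, in which the tool goes at most 50 mm and 8.59 degrees, less where a joint would pass 70% of its speed; a pose out of reach is approached as far as the arm can. A call with a gripper value outside its range is refused whole. The fingers move at their own pace and stop on an object; FORCE is the grip in N (left out, the last holds). Time passes only in rows, so rows that repeat a pose let the fingers close. It gives the time, the measured TCP pose, the force, the opening and the grip force at its end, in the units of the state.
- r.get_obs(): the state, without advancing time (a new reading comes with each control period).
- r.capture(name): name is "scene" or "top"; returns a dict with "image" (384x512x3 uint8, red, green, blue), "fov_y" (degrees; the focal length in pixels is half the picture's height over the tangent of half this angle, whatever the lens; pixels are square), "cx", "cy" (the principal point, pixels), "k1" (the pictures are not rectified: a ray, as slopes to the right and down, at radius r is drawn at 1 + k1 r^2 times it, then the intrinsics apply), "eye" and "rotation" of the camera in the world. Camera axes: x right, y up, looking along -z (the intrinsics and any distortion apply to the point x, -y, -z); pixel columns grow to the right and rows downward; lengths in m; the calibration is good to about 2 mm. A picture is of the moment at which its call begins. There is no depth.
- r.job_done(): hands the job in; it is judged then, once.
Trained networks look in the newest picture that a camera, given by its name, has taken for a name from the list of things; names that differ only in an ending like _2 or _b are one class to them, and where a whole thing is asked for, a point or a joint stands for the part that bears it (a point fixed in the world has none). Each returns a list of dicts, best first, with "conf" (0 to 1); they miss things now and then, are a little off and sometimes report something else, mostly with a low value. They report only what shows in the picture. A call takes as long as a camera call. They do not tell look-alikes from the thing itself.
- r.recognise(camera, name): "location" ([column, row] in pixels, amid what is visible of it).
- r.mark_of(camera, name): "location" ([column, row] in pixels: a listed point, or the origin of a listed thing).
The state is a dict: "t": time; "joints": joint angles; "joint_velocities": joint speeds; "joint_efforts": joint torques, N m; "eef_pos": TCP position; "orientation": TCP orientation; "contact_force": force on the tool from outside, world axes, zero at the start; "wrist_torque": the same for the moment, N m; "finger_gap": finger opening in m; "grasp_force": force on a finger pad.
Only numpy, scipy, OpenCV 4.12 (cv2) and the standard library are available. Lean on these libraries where they do the work, as an engineer would, in place of code of your own. Each camera call takes 0.05 s, during which the arm holds its last target. There are 200 camera calls.

## Working session

There is one attempt and no reset: what is moved stays moved. The work goes in short steps, Python scripts to look and compute and a shell command to move; the robot and the scene stay as the last step left them, time stands still between calls to the robot, and variables do not carry over. Pictures are saved under pics/ and viewed, at most 10 in all, crops included, and the job is handed in when it is done.

```bash
mkdir -p pics; cat > h.py <<'E'
from station import r
import numpy as np, cv2
def ray(c,p):
    f=c["image"].shape[0]/2/np.tan(np.radians(c["fov_y"])/2)
    K=np.array([[f,0,c["cx"]],[0,f,c["cy"]],[0,0,1.]])
    # iterate the model
    u=np.array([(p[0]-c["cx"])/f,(p[1]-c["cy"])/f]);q=u.copy()
    for _ in range(30): q=u/(1+c["k1"]*(q@q))
    d=np.array(c["rotation"])@np.array([q[0],-q[1],-1.])
    return np.array(c["eye"]),d
def at(c,p,z):
    e,d=ray(c,p); return e+d*(z-e[2])/d[2]
Z=dict(grip=.096,pointer=.044,mark=.040,lane=0.,box=.008)
def look(names,cams=("scene","top"),save=None):
    for cam in cams:
        c=r.capture(cam)
        if save: cv2.imwrite(f"pics/{save}_{cam}.png",c["image"][:,:,::-1])
        for n in names:
            for d in r.mark_of(cam,n)[:4]:
                print(cam,n,round(d["conf"],2),np.round(d["location"],1),np.round(at(c,d["location"],Z[n.split("_")[0]]),4))
E
python3 - <<'E'
from h import *
look(["grip_a","pointer_a","mark_a","lane_a","box_a"],save="s0")
print(r.get_obs())
E
```

```text
Traceback (most recent call last):
  File "h.py", line 20, in look
    print(cam,n,round(d["conf"],2),np.round(d["location"],1),np.round(at(c,d["location"],Z[n.split("_")[0]]),4))
                                                                      ~~^^^^^^^^^^^^^^^^^^^^^^^^^^^^^^^^^^^^
  File "h.py", line 12, in at
    e,d=ray(c,p); return e+d*(z-e[2])/d[2]
                                      ~^^^
IndexError: invalid index to scalar variable.
```

```bash
python3 - <<'E'
from h import *
c=r.capture("scene"); print({k:v for k,v in c.items() if k!="image"})
E
```

```text
{'fov_y': 50.55349515014825, 'cx': 252.4364708222136, 'cy': 195.9988211668339, 'k1': -0.006239249008562854, 'eye': array([1.25009306, 0.48390486, 0.77454807]), 'rotation': array([ 0.91296118, -0.00388884,  2.18845152])}
```

```bash
sed -i 's/np.array(c\["rotation"\])@/Rotation.from_euler("xyz",c["rotation"]).as_matrix()@/; 1i from scipy.spatial.transform import Rotation' h.py
python3 - <<'E'
from h import *
look(["grip_a","pointer_a","mark_a","lane_a","box_a"],save="s0")
print(r.get_obs())
E
```

```text
scene grip_a 0.63 [316.5 233.3] [0.5628 0.1909 0.096 ]
scene grip_a 0.55 [191.2 181.9] [ 0.5809 -0.2027  0.096 ]
scene pointer_a 0.92 [330.  257.6] [0.5684 0.2372 0.044 ]
scene pointer_a 0.91 [203.9 204.8] [ 0.592  -0.1502  0.044 ]
scene mark_a 0.37 [339.5 247.9] [0.5202 0.2401 0.04  ]
scene lane_a 0.97 [319.2 247.8] [0.5118 0.1824 0.    ]
scene lane_a 0.61 [209.8 199.4] [ 0.5217 -0.191   0.    ]
scene box_a 0.94 [298.2 277.2] [0.6396 0.1915 0.008 ]
scene box_a 0.68 [351.  303.2] [0.6364 0.33   0.008 ]
top grip_a 0.81 [328.5 187.5] [ 0.5915 -0.1994  0.096 ]
top grip_a 0.53 [188.8 196.2] [0.5755 0.1936 0.096 ]
top grip_a 0.52 [253.8 148.7] [0.706  0.0081 0.096 ]
top grip_a 0.27 [307.2 184.1] [ 0.6023 -0.1397  0.096 ]
top pointer_a 0.9 [312.4 184.4] [ 0.6064 -0.1598  0.044 ]
top pointer_a 0.69 [167.8 200. ] [0.57   0.2642 0.044 ]
top mark_a 0.64 [322.2 212.5] [ 0.5239 -0.1865  0.04  ]
top mark_a 0.46 [305.7 203.6] [ 0.5509 -0.1389  0.04  ]
top mark_a 0.38 [176.4 217.1] [0.5195 0.24   0.04  ]
top mark_a 0.37 [397.5 168.2] [ 0.6499 -0.4153  0.04  ]
top lane_a 0.59 [192.9 221.6] [0.5064 0
[... 229 characters left out ...]
{'t': 0.75, 'joints': array([-1.40750779e+00,  2.06549801e-01,  1.54150290e+00, -3.78678851e-06,
        1.39351394e+00, -1.50515925e-01]), 'joint_velocities': array([ 0.00080896, -0.00090414, -0.00107837,  0.00098481,  0.0011173 ,
       -0.00010115]), 'joint_efforts': array([-1.33529638e-04, -3.70800018e+01, -2.81717134e+01,  6.99008047e-02,
        2.75057968e-02, -2.46373128e-05]), 'eef_pos': array([ 0.17746991, -0.54692619,  0.21647383]), 'orientation': array([3.1415675e+00, 7.5850029e-06, 3.1380513e-01]), 'contact_force': array([ 0.42812437, -0.16058911, -1.13498361]), 'wrist_torque': array([-0.02666227,  0.01571371,  0.05883064]), 'grasp_force': 0.0, 'finger_gap': 0.09410736696185955}
```

View pics/s0_scene.png

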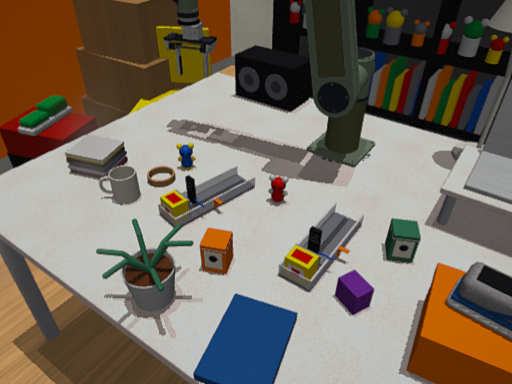

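View pics/s0_top.png

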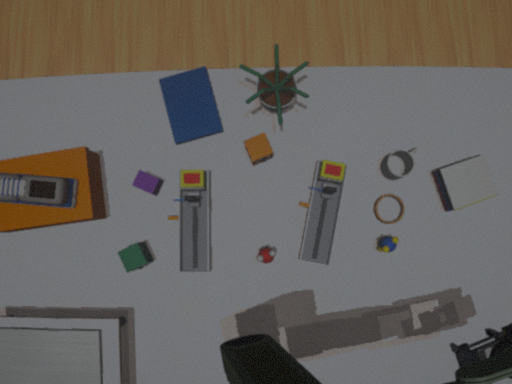

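```bash
python3 - <<'E'
from h import *
t=cv2.imread("pics/s0_top.png"); s=cv2.imread("pics/s0_scene.png")
A=cv2.resize(t[150:280,150:222],None,fx=4.5,fy=4.5,interpolation=cv2.INTER_CUBIC)
B=cv2.resize(t[150:280,284:356],None,fx=4.5,fy=4.5,interpolation=cv2.INTER_CUBIC)
cv2.imwrite("pics/c1.png",np.hstack([A,B]))
c=r.capture("top");print(c["eye"],c["rotation"])
c2=r.capture("scene")
# colour blobs near lanes
for nm,c,im,boxes in(("top",c,t,[(150,150,222,280),(284,150,356,280)]),("scene",c2,s,[(270,200,370,295),(155,160,260,225)])):
  hsv=cv2.cvtColor(im,cv2.COLOR_BGR2HSV)
  for b in boxes:
    for col,lo,hi,z in(("blue",(100,90,40),(125,255,255),.044),("orange",(8,120,100),(19,255,255),.040)):
      m=cv2.inRange(hsv,lo,hi);k=np.zeros_like(m);k[b[1]:b[3],b[0]:b[2]]=m[b[1]:b[3],b[0]:b[2]]
      n,_,st,ce=cv2.connectedComponentsWithStats(k)
      for i in range(1,n):
        if st[i,4]>=5: print(nm,col,st[i],np.round(ce[i],1),np.round(at(c,ce[i],z),4))
E
```

```text
[ 0.47070233 -0.0170439   1.39302673] [ 0.06948148  0.00625595 -1.59214913]
top blue [180 199   4   2   6] [181.2 199.3] [0.5711 0.2246 0.044 ]
top orange [184 173  16  11  46] [191.8 177.9] [0.6338 0.1932 0.04  ]
top orange [169 216   9   4  24] [173.1 217.2] [0.5193 0.2498 0.04  ]
top blue [315 188   8   3  10] [318.8 189.2] [ 0.5919 -0.1781  0.044 ]
top orange [328 164  14  12  22] [336.5 167.4] [ 0.6557 -0.233   0.04  ]
top orange [328 173   5   2   5] [330.  173.8] [ 0.637 -0.213  0.04 ]
top orange [300 203   9   4  26] [304.2 204.3] [ 0.549  -0.1344  0.04  ]
scene blue [318 251  17   9  40] [325.1 255.1] [0.5679 0.2234 0.044 ]
scene orange [338 246  12   7  43] [343. 249.] [0.5187 0.2492 0.04  ]
scene orange [293 249  20  15  28] [304.4 254.5] [0.5923 0.1789 0.04  ]
scene orange [337 254   2   4   5] [337.2 255.4] [0.5475 0.247  0.04  ]
scene orange [294 257   7   4   7] [297.  258.3] [0.6142 0.1706 0.04  ]
scene blue [182 160  10   8  67] [186.5 163. ] [ 0.4594 -0.3395  0.044 ]
scene blue [194 199  11   8  28] [198.7 202.4] [ 0.5923 -0.1697  0.044 ]
scene orange [158 167  10   1  10] [162.5 167. ] [ 0.5182 -0.3912  0.04  ]
scene orange [155 168  19  14  33] [167.2 176.3] [ 0.547  -0.3411  0.04  ]
scene orange [174 193   8   8   9] [177.8 196.4] [ 0.6035 -0.2419  0.04  ]
scene orange [167 198   8   6   8] [170.5 200.9] [ 0.6312 -0.2444  0.04  ]
scene orange [214 198   9   7  35] [218.  200.8] [ 0.5504 -0.1325  0.04  ]
```

View pics/c1.png

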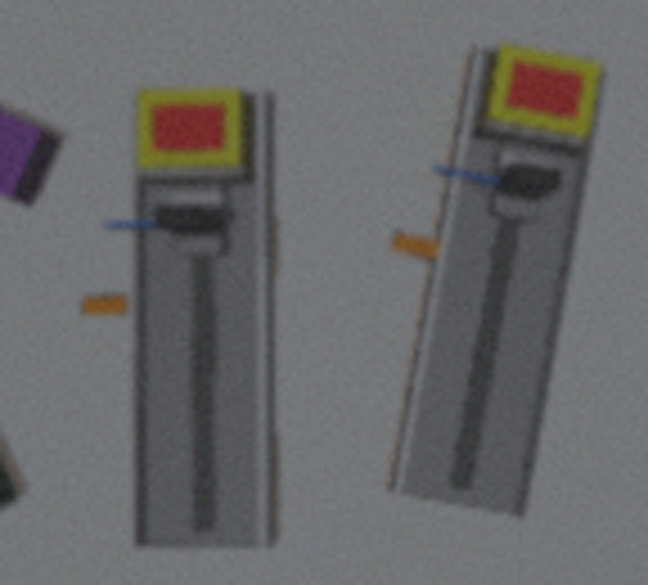

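```bash
python3 - <<'E'
from h import *
c=r.capture("top")
def P(x,y): return (150+(x+.5)/4.5-.5,150+(y+.5)/4.5-.5) if x<324 else (284+(x-324+.5)/4.5-.5,150+(y+.5)/4.5-.5)
for nm,x,y,z in [("L slot",203,260,.008),("L slot",204,528,.008),("L wall l bot",136,545,.005),("L wall l top",138,180,.04),("L wall r bot",270,545,.005),("L wall r top",268,95,.005),("L grip",192,219,.115),("L ptr tip",106,224,.044),
 ("R slot",512,222,.008),("R slot",460,486,.008),("R grip",528,182,.115),("R corner bl",390,490,.005),("R corner br",522,515,.005),("R ptr tip",436,169,.044)]:
  print(nm,np.round(at(c,P(x,y),z),4))
E
```

```text
L slot [0.5487 0.1904 0.008 ]
L slot [0.3711 0.1923 0.008 ]
L wall l bot [0.3602 0.2384 0.005 ]
L wall l top [0.6    0.2277 0.04  ]
L wall r bot [0.3589 0.149  0.005 ]
L wall r top [0.6586 0.1458 0.005 ]
L grip [0.568  0.1809 0.115 ]
L ptr tip [0.5714 0.2483 0.044 ]
R slot [ 0.5655 -0.2013  0.008 ]
R slot [ 0.3916 -0.1618  0.008 ]
R grip [ 0.5826 -0.1977  0.115 ]
R corner bl [ 0.3899 -0.1157  0.005 ]
R corner br [ 0.3712 -0.2028  0.005 ]
R ptr tip [ 0.5985 -0.1481  0.044 ]
```

```bash
python3 -m crank '[0.3,30,-12,0,0,0,2, 0.3,80,-32,0,0,0,6, 0.3,130,-52,0,0,0,10, 0.3,175,-70,0,0,0,14, 0.3,220,-88,0,0,0,18, 0.3,265,-107,0,0,0,22, 0.3,310,-125,0,0,0,26, 0.3,355,-143,0,0,0,30.4, 0.3,400,-161,0,0,0,30.4, 0.3,440,-177,0,0,0,30.4]' 40; python3 -m crank '[0.3,20,0,0,0,0,0,0.3,40,0,0,0,0,0,0.3,40,0,0,0,0,0]'; python3 - <<'E'
from h import *
o=r.get_obs();print(o["t"],o["eef_pos"],o["orientation"],o["contact_force"],o["finger_gap"])
E
```

```text
t: 1.9
eef_pos: [0.5431, -0.2408, 0.2167]
orientation: [3.142, -0.001, -0.216]
contact_force: [0.5, -0.4, 0.7]
finger_gap: 0.0658
grasp_force: 0.0
t: 2.2
eef_pos: [0.5822, -0.2512, 0.2162]
orientation: [3.141, -0.001, -0.215]
contact_force: [-0.6, -0.1, -0.1]
finger_gap: 0.0656
grasp_force: 0.0
2.2 [ 0.58221174 -0.25116478  0.21616679] [ 3.14148246e+00 -8.30620531e-04 -2.15162246e-01] [-0.61563592 -0.1312919  -0.0937008 ] 0.0655846336530667
```

```bash
python3 -m crank '[0.3,-3,-23,0,0,0,0, 0.3,-5.6,-46,0,0,0,0, 0.3,-5.6,-46,40,0,0,0, 0.3,-5.6,-46,75,0,0,0, 0.3,-5.6,-46,75,0,0,0]'; python3 - <<'E'
from h import *
c=r.capture("scene")
cv2.imwrite("pics/s1.png",cv2.resize(c["image"][110:250,120:270,::-1],None,fx=4,fy=4,interpolation=cv2.INTER_CUBIC))
o=r.get_obs();print(o["eef_pos"],o["contact_force"])
E
```

```text
t: 2.7
eef_pos: [0.5797, -0.203, 0.1355]
orientation: [-3.138, 0.012, -0.217]
contact_force: [-1.0, 0.2, -1.7]
finger_gap: 0.0657
grasp_force: 0.0
[ 0.58185824 -0.20421454  0.13871744] [1.15017687 0.08754956 0.10427216]
```

View pics/s1.png

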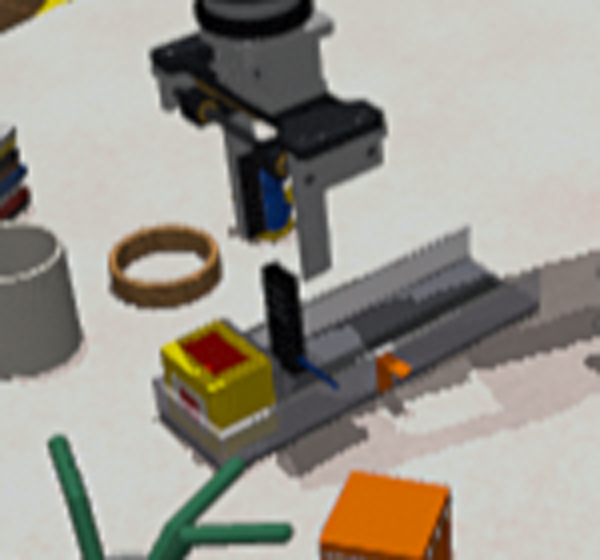

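```bash
python3 - <<'E'
from h import *
c=r.capture("scene")
for x,y,z in((281,270,.115),(315,273,.128),(265,238,.128),(285,367,.044),(335,384,.044)): print(at(c,(120+(x+.5)/4-.5,110+(y+.5)/4-.5),z))
print(r.get_obs()["eef_pos"])
E
```

```text
[ 0.58462221 -0.20210529  0.115     ]
[ 0.58674874 -0.16712018  0.128     ]
[ 0.57492794 -0.22462533  0.128     ]
[ 0.60196542 -0.19102468  0.044     ]
[ 0.59572576 -0.14893793  0.044     ]
[ 0.58387802 -0.20526649  0.14128698]
```

```bash
python3 -m crank '[0.3,1,-1,25,0,0,0, 0.3,1,-1,45,0,0,0, 0.3,1,-1,53,0,0,0, 0.3,1,-1,53,0,0,0, 0.6,1,-1,53,0,0,0, 0.9,1,-1,53,0,0,0, 0.9,1,-1,53,0,0,0, 0.9,1,-1,53,0,0,0]' 40; python3 -m crank '[0.9,0,0,0,0,0,0,0.9,0,0,0,0,0,0]'
```

```text
t: 3.6
eef_pos: [0.5865, -0.2047, 0.0893]
orientation: [3.141, -0.001, -0.217]
contact_force: [0.6, 0.1, -0.5]
finger_gap: 0.0369
grasp_force: 0.0
t: 3.8
eef_pos: [0.5863, -0.2043, 0.0889]
orientation: [-3.141, -0.001, -0.216]
contact_force: [-0.4, 1.1, 1.3]
finger_gap: 0.0301
grasp_force: 40.0
```

```bash
python3 -m crank '[0.9,-3,0,0,0,0,0,0.9,-6,0,0,0,0,0,0.9,-9,0,0,0,0,0,0.9,-12,0,0,0,0,0,0.9,-15,0,0,0,0,0,0.9,-18,0,0,0,0,0,0.9,-18,0,0,0,0,0,0.9,-18,0,0,0,0,0]'; for i in 1 2; do python3 -m crank '[0.9,0,0,0,0,0,0]'; done
```

```text
t: 4.6
eef_pos: [0.5687, -0.2005, 0.0889]
orientation: [-3.141, -0.001, -0.217]
contact_force: [0.9, 2.9, 5.0]
finger_gap: 0.0297
grasp_force: 40.0
t: 4.7
eef_pos: [0.5688, -0.2005, 0.0888]
orientation: [-3.141, -0.001, -0.217]
contact_force: [1.6, 2.0, 4.9]
finger_gap: 0.0297
grasp_force: 40.0
t: 4.8
eef_pos: [0.5689, -0.2005, 0.0889]
orientation: [-3.141, -0.001, -0.217]
contact_force: [1.7, 2.9, 5.8]
finger_gap: 0.0297
grasp_force: 40.0
```

```bash
python3 - <<'E'
from h import *
F=[]
for i in range(4): 
    r.capture("scene"); F.append(r.get_obs()["contact_force"])
print(np.mean(F,0),np.std(F,0))
look(["grip_a","pointer_a"],cams=("scene",))
E
python3 -m crank '[0.9,4,0,0,0,0,0,0.9,8,0,0,0,0,0,0.9,12,0,0,0,0,0,0.9,16,0,0,0,0,0,0.9,18,0,0,0,0,0,0.9,18.5,0,0,0,0,0,0.9,18.5,0,0,0,0,0,0.9,18.5,0,0,0,0,0]'; python3 -m crank '[0.9,0,0,0,0,0,0]'
```

```text
[1.61347991 2.95475784 5.49365326] [0.3032849  0.58932805 0.23818508]
scene grip_a 0.92 [193.5 180.7] [ 0.5727 -0.2013  0.096 ]
scene grip_a 0.86 [316.  235.5] [0.5705 0.1936 0.096 ]
scene pointer_a 0.68 [333.9 259.4] [0.5683 0.2477 0.044 ]
scene pointer_a 0.64 [209.6 200.4] [ 0.567  -0.1501  0.044 ]
t: 5.95
eef_pos: [0.5863, -0.2043, 0.0889]
orientation: [-3.141, 0.001, -0.217]
contact_force: [-0.5, 3.5, 6.9]
finger_gap: 0.0301
grasp_force: 40.0
t: 6.05
eef_pos: [0.5863, -0.2043, 0.0889]
orientation: [-3.141, 0.001, -0.217]
contact_force: [-0.4, 2.7, 7.5]
finger_gap: 0.0303
grasp_force: 40.0
```

```bash
python3 -m crank '[0.6,0,0,0,0,0,0,0.3,0,0,0,0,0,0,0.3,0,0,0,0,0,0,0.3,0,0,0,0,0,0,0.3,0,0,0,0,0,0,0.3,0,0,-15,0,0,0,0.3,0,0,-40,0,0,0,0.3,0,0,-70,0,0,0,0.3,0,0,-70,0,0,0]' ; python3 -m crank '[0.3,-5,-20,0,0,0,0, 0.3,-15,-60,0,0,0,-1, 0.3,-26,-100,0,0,0,-3, 0.3,-37,-140,0,0,0,-5, 0.3,-47,-180,0,0,0,-7, 0.3,-58,-220,0,0,0,-9, 0.3,-69,-260,0,0,0,-11, 0.3,-79,-300,0,0,0,-11.8, 0.3,-90,-340,0,0,0,-11.8, 0.3,-98,-372,0,0,0,-11.8]'; python3 -m crank '[0.3,-1,-4.7,0,0,0,0,0.3,-2,-9,0,0,0,0,0.3,-2,-9,0,0,0,0]'; python3 - <<'E'
from h import *
c=r.capture("scene")
cv2.imwrite("pics/s2.png",cv2.resize(c["image"][100:300,160:380,::-1],None,fx=3,fy=3,interpolation=cv2.INTER_CUBIC))
o=r.get_obs();print(o["eef_pos"],o["orientation"])
look(["grip_a","pointer_a"],cams=("scene",))
E
```

```text
t: 6.95
eef_pos: [0.5902, -0.2064, 0.1651]
orientation: [3.139, -0.011, -0.217]
contact_force: [-0.2, 0.2, 0.8]
finger_gap: 0.0656
grasp_force: 0.0
t: 7.95
eef_pos: [0.5681, 0.1831, 0.1567]
orientation: [-3.141, 0.004, -0.009]
contact_force: [0.4, -0.2, 0.1]
finger_gap: 0.0656
grasp_force: 0.0
t: 8.25
eef_pos: [0.5679, 0.1888, 0.1575]
orientation: [3.141, 0.002, -0.01]
contact_force: [-0.2, -0.7, -0.5]
finger_gap: 0.066
grasp_force: 0.0
[0.5683136  0.18814273 0.15781371] [ 3.14098283e+00  1.31682900e-03 -1.13713881e-02]
scene grip_a 0.81 [318.5 233.4] [0.5603 0.195  0.096 ]
scene grip_a 0.77 [189.6 184.4] [ 0.5926 -0.1982  0.096 ]
scene pointer_a 0.82 [200.4 207. ] [ 0.6053 -0.1517  0.044 ]
scene pointer_a 0.81 [330.4 260. ] [0.5751 0.2417 0.044 ]
```

View pics/s2.png

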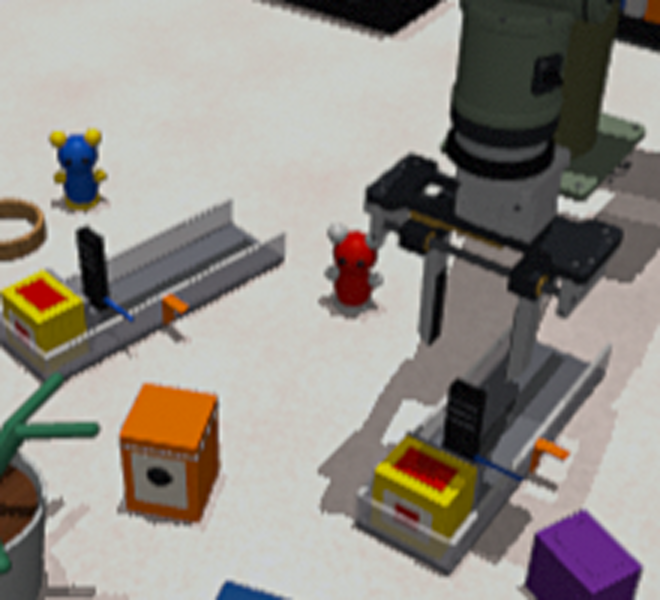

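```bash
python3 - <<'E'
from h import *
c=r.capture("scene");print(at(c,(315,228.8),.115))
E
python3 -m crank '[0.3,1,-2,25,0,0,0, 0.3,1,-2,50,0,0,0, 0.3,1,-2,64,0,0,0, 0.3,1,-2,69,0,0,0, 0.3,1,-2,69,0,0,0, 0.9,1,-2,69,0,0,0, 0.9,1,-2,69,0,0,0, 0.9,1,-2,69,0,0,0, 0.9,1,-2,69,0,0,0, 0.9,1,-2,69,0,0,0]' 50; python3 -m crank '[0.9,0,0,0,0,0,0,0.9,0,0,0,0,0,0]'
```

```text
[0.57012129 0.18856678 0.115     ]
t: 9.5
eef_pos: [0.5702, 0.1897, 0.0899]
orientation: [3.139, -0.001, -0.01]
contact_force: [-0.4, -1.5, 3.2]
finger_gap: 0.0297
grasp_force: 50.0
t: 9.7
eef_pos: [0.5702, 0.1897, 0.0899]
orientation: [3.14, -0.0, -0.011]
contact_force: [-0.9, -5.7, 3.7]
finger_gap: 0.0299
grasp_force: 50.0
```

```bash
python3 -m crank '[0.9,-3,0,0,0,0,0,0.9,-6,0,0,0,0,0,0.9,-9,0,0,0,0,0,0.9,-12,0,0,0,0,0,0.9,-15,0,0,0,0,0,0.9,-18,0,0,0,0,0,0.9,-18,0,0,0,0,0,0.9,-18,0,0,0,0,0]';  python3 -m crank '[0.9,0,0,0,0,0,0]'; python3 - <<'E'
from h import *
c=r.capture("scene")
im=c["image"]
cv2.imwrite("pics/s3.png",cv2.resize(im[190:300,270:380,::-1],None,fx=5,fy=5,interpolation=cv2.INTER_CUBIC))
E
```

```text
t: 10.5
eef_pos: [0.5543, 0.1899, 0.0899]
orientation: [3.14, -0.005, -0.011]
contact_force: [5.5, -4.5, -1.3]
finger_gap: 0.0295
grasp_force: 50.0
t: 10.6
eef_pos: [0.5544, 0.1899, 0.0899]
orientation: [3.14, -0.005, -0.011]
contact_force: [5.5, -5.0, -1.7]
finger_gap: 0.0297
grasp_force: 50.0
```

View pics/s3.png

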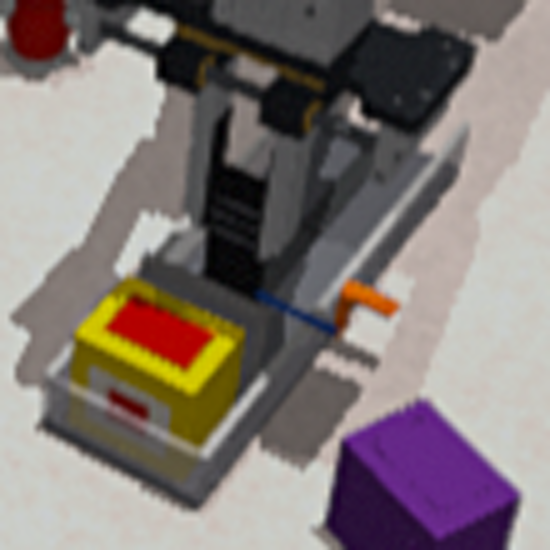

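```bash
python3 -m crank '[0.9,-4,0,0,0,0,0,0.9,-8,0,0,0,0,0,0.9,-12,0,0,0,0,0,0.9,-16,0,0,0,0,0,0.9,-20,0,0,0,0,0,0.9,-24,0,0,0,0,0,0.9,-28,0,0,0,0,0,0.9,-32,0,0,0,0,0,0.9,-35,0,0,0,0,0,0.9,-36,0,0,0,0,0]';  python3 -m crank '[0.9,0,0,0,0,0,0,0.9,0,0,0,0,0,0]'; python3 - <<'E'
from h import *
c=r.capture("scene");t=r.capture("top")
a=cv2.resize(c["image"][225:275,305:370,::-1],None,fx=8,fy=8,interpolation=cv2.INTER_CUBIC)
b=cv2.resize(t["image"][195:235,155:190,::-1],None,fx=10,fy=10,interpolation=cv2.INTER_CUBIC)[:,:270]
o=np.zeros((400,790,3),np.uint8);o[:,:520]=a;o[:,520:]=b
cv2.imwrite("pics/s4.png",o)
for nm,k,b in(("scene",c,(300,220,370,290)),("top",t,(155,190,190,235))):
  hsv=cv2.cvtColor(k["image"],cv2.COLOR_RGB2HSV)
  for col,lo,hi,z in(("blue",(100,90,40),(125,255,255),.044),("orange",(8,120,100),(19,255,255),.040)):
    m=cv2.inRange(hsv,lo,hi);q=np.zeros_like(m);q[b[1]:b[3],b[0]:b[2]]=m[b[1]:b[3],b[0]:b[2]]
    n,_,st,ce=cv2.connectedComponentsWithStats(q)
    for i in range(1,n):
      if st[i,4]>=4: print(nm,col,st[i],np.round(at(k,ce[i],z),4))
E
```

```text
t: 11.65
eef_pos: [0.5193, 0.1903, 0.09]
orientation: [3.14, -0.007, -0.011]
contact_force: [9.3, -5.0, -3.8]
finger_gap: 0.0297
grasp_force: 50.0
t: 11.85
eef_pos: [0.5193, 0.1903, 0.0899]
orientation: [3.14, -0.007, -0.011]
contact_force: [9.0, -5.0, -3.8]
finger_gap: 0.0297
grasp_force: 50.0
scene blue [328 240  16   8  30] [0.5178 0.2238 0.044 ]
scene orange [337 248  12  10  36] [0.5281 0.2491 0.04  ]
scene orange [300 250  13  14  21] [0.5927 0.1871 0.04  ]
```

View pics/s4.png

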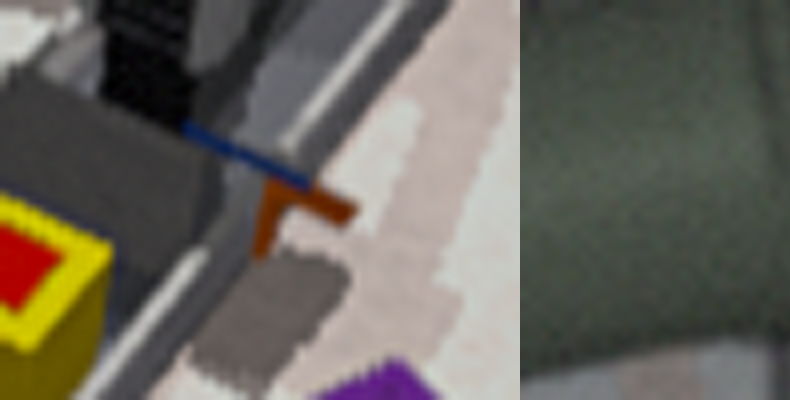

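```bash
python3 - <<'E'
from h import *
c=r.capture("scene")
def S3(x,y): return (270+(x+.5)/5-.5,190+(y+.5)/5-.5)
def S4(x,y): return (305+(x+.5)/8-.5,225+(y+.5)/8-.5)
for n,p,z in(("clip far-left",S3(350,284),.04),("clip outer near",S3(400,305),.04),("clip outer far",S3(387,319),.04),("clip inner far",S3(342,297),.04),
("s4 outer near",S4(358,207),.04),("s4 outer far",S4(343,222),.04),("ptr tip",S4(308,185),.044),("ptr in",S4(186,126),.044)): print(n,np.round(at(c,p,z),4))
s=cv2.imread("pics/s0_scene.png")
cv2.imwrite("pics/s5.png",cv2.resize(s[225:275,305:370],None,fx=10,fy=10,interpolation=cv2.INTER_NEAREST))
E
```

```text
clip far-left [0.5151 0.238  0.04  ]
clip outer near [0.5141 0.2651 0.04  ]
clip outer far [0.5269 0.2639 0.04  ]
clip inner far [0.526  0.2388 0.04  ]
s4 outer near [0.514  0.2643 0.04  ]
s4 outer far [0.5228 0.2632 0.04  ]
ptr tip [0.5182 0.2485 0.044 ]
ptr in [0.5166 0.2048 0.044 ]
```

View pics/s5.png

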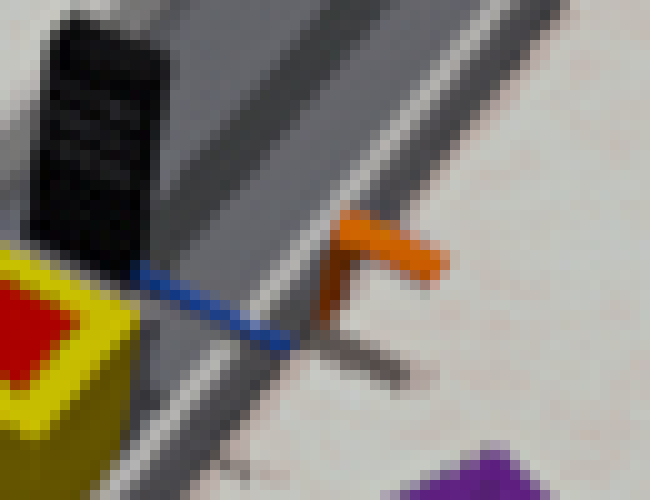

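```bash
python3 -m crank '[0.9,1.5,0,0,0,0,0,0.9,1.5,0,0,0,0,0,0.9,1.5,0,0,0,0,0,0.9,1.5,0,0,0,0,0,0.9,1.5,0,0,0,0,0]'; python3 - <<'E'
from h import *
look(["pointer_a","mark_a"],cams=("scene",))
print(r.get_obs()["eef_pos"],r.get_obs()["grasp_force"])
print(r.job_done())
E
```

```text
t: 12.5
eef_pos: [0.521, 0.1903, 0.0899]
orientation: [3.14, -0.007, -0.011]
contact_force: [8.5, -5.2, -4.0]
finger_gap: 0.0297
grasp_force: 50.0
scene pointer_a 0.82 [202.3 202.8] [ 0.5877 -0.1599  0.044 ]
scene pointer_a 0.81 [338.1 247.9] [0.5262 0.2386 0.044 ]
scene pointer_a 0.53 [218.7 200.9] [ 0.5534 -0.1272  0.044 ]
scene mark_a 0.42 [341.1 250.7] [0.5269 0.2478 0.04  ]
scene mark_a 0.4 [216.3 200.4] [ 0.5519 -0.1377  0.04  ]
[0.52097354 0.19029493 0.08991377] 49.99836802482605
the job is handed in; nothing more can be done
None
```

I handed the job in at about 12.5 s, still holding the firm pusher (left lane) with its pointer over the orange clip, an estimated 1–2 mm off the middle, and with the tired pusher (right lane) home; no verdict was returned.

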